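Turn the bangle under the magnifier

ROBOT

A 7-joint arm with a two-finger parallel gripper is mounted at the origin on the work surface. World frame = base frame: x ahead of the robot, y to its left, z up, the work surface at z = 0. Lengths are in m, angles in rad, forces in N, time in s.
With the tool pointing down it reaches from about 0.4 to 0.85 m from the base axis. Payload 6.9 kg.
Tool frame: the origin (TCP) lies on the front face of the gripper's body, between the roots of the fingers; the fingertips stand 73 mm ahead of it and the grasp point (between the pads) lies 54 mm ahead of it (env.grip_depth is the distance from the TCP to the grasp point, in m); x points along the fingers, z is the direction in which the jaws open and shut, and the axes are right-handed (so a half turn about x gives the same grasp; the last joint's range is limited). The gripper opens to 85 mm and grips with 20 to 120 N. Pads are 22 mm wide; open, the fingers measure 114 mm over their backs; the gripper's body (76 mm by 85 mm) begins 54 mm behind the grasp point. The pads swing forward as they close: fully open they stand 13 mm farther back than shut.
Start: joints at [1.222, 0.507, -0.238, 1.5, 0.126, 1.149, -0.155], TCP at [0.274, -0.562, 0.304] pointing down, gripper open.
Joint ranges: [-3.08, 3.08], [-0.24, 2.05], [-1.43, 1.35], [0, 2.5], [-1.52, 4.66], [0.17, 1.96], [-2.89, 2.89]. Speed limits (rad/s): [2.39, 2.39, 3.14, 3.14, 3.14, 3.14, 3.14].

INTERFACE

Orientations are given as a unit quaternion [x, y, z, w].
In Python, from bench import monitor, read_camera, workorder, find_in, env gives the robot as it stands.
- The arm moves only by the tool drive_tool, never from a script. Its argument "targets" is one flat list of numbers, 7 for each row, row after row: the shift along the world's x, y, z in mm, then the turn, a rotation vector about the world's x, y, z in degrees, then the closure, from 0 (fully open) to 1 (shut). A call has 1 to 8 rows; each row is the pose to reach, as a shift and turn from the pose measured when the call began; what a row does not reach only later rows make up. A row lasts 1/8 s, in which the tool goes at most 62.5 mm and 10.7 degrees, less where a joint would pass 70% of its speed; a pose out of reach is approached as far as the arm can. A call with a gripper value outside its range is refused whole. The fingers move at their own pace and stop on an object; "squeeze" is the grip in N (left out, the last holds). Time passes only in rows, so rows that repeat a pose let the fingers close. It gives the time, the measured TCP pose, the force and the opening at its end, in the units of the state.
- monitor.state(): the state, without advancing time (a new reading comes with each control period).
- read_camera(name): name is "scene" or "top" or "wrist"; returns a dict with "pixels" (420x560x3 uint8, blue, green, red), "intrinsics" (3x3 intrinsics, pixels), "rvec" (rotation vector, rad) and "tvec" (3), from world to camera coordinates, as OpenCV has them; the wrist camera has in their place "mount" (4x4, takes a point from camera to tool coordinates, whose origin is the TCP and whose axes are the tool frame's). Camera axes: x right, y down, z forward; pixel columns grow to the right and rows downward; lengths in m; the calibration is good to about 2 mm. A picture is of the moment at which its call begins: read the wrist's pose just before it. There is no depth.
- workorder.sign_off(): hands the job in, once; it reports no verdict.
Trained networks look in a picture, given as the dict that the camera call returned (one of the last four; its "shot" number tells which), for a name from the list of things; names that differ only in an ending like _2 or _b are one class to them, and where a whole thing is asked for, a point or a joint stands for the part that bears it (a point fixed in the world has none). Each returns a list of dicts, best first, with "confidence" (0 to 1); they miss things now and then, are a little off and sometimes report something else, mostly with a low value. They report only what shows in the picture. A call takes as long as a camera call.
- find_in(picture, target): "location" ([column, row] in pixels, amid what is visible of it).
The state is a dict: "t": time; "qpos": joint angles; "qd": joint speeds; "effort": joint torques, N m; "tool_pos": TCP position; "ee_rot": TCP orientation; "wrist_force": force on the tool from outside, world axes, zero at the start; "moment": the same for the moment, N m; "grip_width": finger opening in m.
Only numpy, scipy, OpenCV 4.12 (cv2) and the standard library are available. Lean on these libraries where they do the work, as an engineer would, in place of code of your own. Each camera call takes 0.05 s, during which the arm holds its last target.

TASK

Bring the bangle (the open metal ring) under the bench magnifier: turn the four-armed dish carousel gently by pushing on its arms with a fingertip, either way round, until the bangle lies under the middle of the lens. Do not touch or lift any of the pieces in the dishes, do not bump the magnifier, and leave the jar, the bottle and the file where they are; finish with the carousel standing still and the hand clear.

Things in the scene. Friction and masses are not known exactly. Their poses are not given: they have to be found in the camera images.
- hub (a point): Centre of the rounded top of the carousel's hub (54 mm across), on the vertical turning axis, 78 mm above the bench. Its axes turn with the carousel: the four arms point along its +x, +y, -x and -y. Each arm is a level aluminium bar 14 mm wide, underside 50 mm and top 66 mm above the bench, bare from 27 mm to 100 mm from the axis, with a wooden dish at its end.
- stand: Fixed foot of the carousel, origin on the bench at the turning axis: a disc 124 mm across rising to 14 mm, then a slim column (at most 40 mm across) up to the hub. There is free space under the arms around it.
- carousel (a joint): Turn of the carousel, rad, 0 at the start, growing counter-clockwise seen from above; stops at 6.6 rad either way. It turns with slight drag (some 0.1 N m) and stays where it is left. Its four round wooden dishes, 90 degrees apart, are 80 mm across (72 mm inside), centred 140 mm from the axis, rim 73 mm and inner floor 60 mm above the bench.
- bangle_center (a point): Centre of the bangle, a plain open ring of silver-grey metal 64 mm across outside, 54 mm inside, 10 mm high, lying flat and loose in one of the four dishes (any of them), centre about 65 mm above the bench. The other dishes hold a square blank, a domed disc and a bar pendant of the same metal.
- lens_center (a point): Centre of the magnifier's level round lens, 200 mm above the bench, 110 mm across over its black frame (10 mm thick), straight above the circle on which the dish centres turn. The magnifier is fixed, on the side of the carousel away from the robot or to one side.
- square_blank: Square metal blank, 40 x 40 x 6 mm, lying in a dish; origin at the centre of its underside.
- dome: Solid domed metal disc, 52 mm across, 14 mm high, lying in a dish; origin at the centre of its underside.
- bar_pendant: Narrow metal bar pendant, 52 x 14 x 6 mm with a 16 mm round boss, lying in a dish; origin at the centre of its underside.
- loupe: The whole fixed magnifier; origin on the bench at the carousel's axis, x axis pointing outward from there through the lens. From the lens a thin neck, at most 211 mm high, runs outward to an upright post 240 mm from the axis, with a round foot 96 mm across.
- bur_jar: Bystander: pale round jar 60 mm across and 75 mm high with thin burs standing in it to 125 mm; loose, beside the carousel; origin at the centre of its underside.
- bottle: Bystander: white lidded jar 54 mm across, 100 mm high; loose, beside the carousel; origin at the centre of its underside.
- file: Bystander: file 225 mm long and 20 mm high with a wooden handle, lying loose on the bench on the -y side of the carousel; origin on its underside where blade meets handle, blade along +x.

How it is judged:
By the outcome, as a careful person would: the job done as asked, in the order asked, and still so for the second after the job is handed in, with the robot touching nothing.
It also fails if it takes over 51 s, if anything falls off the work surface, if the arm or the gripper's body presses on something with over 40 N, if the wrist force passes 120 N, or if a joint passes its speed limit or range.

## Working session

There is one attempt and no reset: what is moved stays moved. The work goes in short steps, Python scripts to look and compute and a tool call to move; the robot and the scene stay as the last step left them, time stands still between calls to the robot, and variables do not carry over. Pictures are saved under pics/ and viewed, and the job is handed in when it is done.

Besides the shell and the picture viewer there is one more tool, called after "Request:" by a JSON object that holds its "method" and its "body", one argument or row to a line. drive_tool: Moves the arm, as the interface text tells. Its arguments: {"type":"object","properties":{"targets":{"type":"array","items":{"type":"number"}},"squeeze":{"type":"number"}},"required":["targets"]}

```bash
mkdir -p pics
cat > h.py <<'E'
import numpy as np,cv2
from bench import monitor, read_camera, workorder, find_in, env
def ray(p,uv):
    R=cv2.Rodrigues(np.array(p["rvec"],float))[0];t=np.array(p["tvec"],float).ravel()
    K=np.array(p["intrinsics"]);d=R.T@np.linalg.solve(K,[uv[0],uv[1],1]);return -R.T@t,d
def at(p,uv,z):
    c,d=ray(p,uv);return c+d*(z-c[2])/d[2]
def proj(p,P):
    return cv2.projectPoints(np.array(P,float).reshape(-1,3),np.array(p["rvec"],float),np.array(p["tvec"],float),np.array(p["intrinsics"],float),None)[0].reshape(-1,2)
E
python3 - <<'E'
from h import *
s=monitor.state();print(s)
Z=dict(hub=.078,bangle_center=.065,lens_center=.2,square_blank=.066,dome=.067,bar_pendant=.066,bur_jar=.05,bottle=.06,file=.01,loupe=.2,stand=.01)
for n in("top","scene"):
    p=read_camera(n);cv2.imwrite(f"pics/{n}0.png",p["pixels"])
    print(n,ray(p,(280,210)))
    for k,z in Z.items():
        for r in find_in(p,k)[:2]: print(k,np.round(r["location"]),round(r["confidence"],2),at(p,r["location"],z).round(3))
E
```

```text
{'t': 0.0, 'qpos': array([ 1.22251098,  0.50834839, -0.23751712,  1.5011207 ,  0.12567374,
        1.14889447, -0.15480401]), 'qd': array([ 0.00138061, -0.00188457, -0.00097441, -0.00088901,  0.00056689,
       -0.00156201, -0.00118138]), 'effort': array([ 8.48853178e-04, -6.20589066e+01, -2.18608014e+00, -2.49653167e+01,
        1.26107672e-02,  1.20693372e-02, -8.95465718e-06]), 'tool_pos': array([ 0.2737557 , -0.56144846,  0.30302692]), 'ee_rot': array([ 0.37504243,  0.60019651, -0.37437978,  0.59912195]), 'wrist_force': array([-0.36395651,  0.44510645,  0.7821268 ]), 'moment': array([-0.00191463,  0.00656521, -0.02417452]), 'grip_width': 0.08522907852426773}
top (array([ 0.31746332, -0.00613007,  1.23928491]), array([ 0.22675107, -0.00546292, -0.97394888]))
hub [282. 228.] 0.78 [ 0.543 -0.017  0.078]
bangle_center [277. 243.] 0.66 [ 0.508 -0.006  0.065]
bangle_center [242. 202.] 0.55 [0.613 0.083 0.065]
lens_center [292. 163.] 0.57 [ 0.67  -0.041  0.2  ]
square_blank [316. 281.] 0.53 [ 0.412 -0.099  0.066]
square_blank [178. 267.] 0.2 [0.45  0.237 0.066]
dome [232. 271.] 0.54 [0.
[... 439 characters left out ...]
ub [298. 235.] 0.6 [0.555 0.021 0.078]
bangle_center [278. 262.] 0.76 [0.63  0.053 0.065]
lens_center [214. 208.] 0.92 [ 0.723 -0.026  0.2  ]
square_blank [315. 194.] 0.67 [ 0.42  -0.089  0.066]
square_blank [215. 208.] 0.34 [ 0.653 -0.179  0.066]
dome [358. 244.] 0.87 [0.457 0.108 0.067]
bar_pendant [235. 215.] 0.58 [ 0.627 -0.13   0.066]
bur_jar [403. 287.] 0.56 [0.454 0.24  0.05 ]
bur_jar [359. 243.] 0.36 [0.439 0.094 0.05 ]
bottle [272. 172.] 0.57 [ 0.447 -0.239  0.06 ]
file [226. 168.] 0.76 [ 0.508 -0.392  0.01 ]
file [215. 208.] 0.29 [ 0.622 -0.247  0.01 ]
loupe [217. 208.] 0.56 [ 0.719 -0.022  0.2  ]
loupe [361. 243.] 0.53 [0.56  0.209 0.2  ]
stand [303. 248.] 0.64 [0.525 0.004 0.01 ]
```

View pics/top0.png

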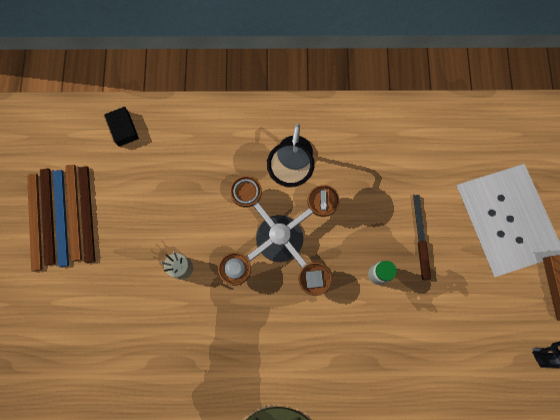

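View pics/scene0.png

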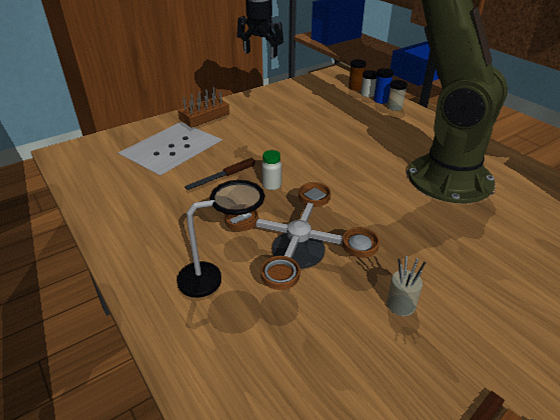

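The top view shows the bangle at about (246,192), bar pendant (323,201), square (315,280), dome (235,268), hub (280,234) and lens (291,162). The jar is at (176,265), the bottle at (383,272) and the file at (422,240). I'll measure these more precisely.

Run:
```python
from h import *
p=read_camera("top");q=read_camera("scene")
im=p["pixels"];cv2.imwrite("pics/topz.png",cv2.resize(im[130:310,160:400],None,fx=3.2,fy=3.2,interpolation=cv2.INTER_CUBIC))
im=q["pixels"];cv2.imwrite("pics/scz.png",cv2.resize(im[140:320,180:420],None,fx=3.2,fy=3.2,interpolation=cv2.INTER_CUBIC))
D=[at(p,u,.070)[:2] for u in [(246,192),(323,201),(315,280),(235,268)]]
print("dishes",np.round(D,3)); c=np.mean(D,0);print("c",c,np.linalg.norm(D-c,axis=1))
print("hub",at(p,(280,234),.078))
print("lens",at(p,(291,162),.2),at(q,(238,197),.2))
print("scene dishes",[at(q,u,.07).round(3) for u in [(281,271),(241,218),(315,194),(360,241)]])
```

```text
dishes [[ 0.637  0.073]
 [ 0.612 -0.121]
 [ 0.415 -0.097]
 [ 0.445  0.098]]
c [ 0.52727643 -0.0117252 ] [0.13848624 0.13867288 0.14090163 0.13706207]
hub [ 0.52716179 -0.01229091  0.078     ]
lens [ 0.67172179 -0.037705    0.2       ] [ 0.66824783 -0.02936473  0.2       ]
scene dishes [array([0.642, 0.082, 0.07 ]), array([ 0.622, -0.109,  0.07 ]), array([ 0.424, -0.085,  0.07 ]), array([0.449, 0.106, 0.07 ])]
```

View pics/topz.png

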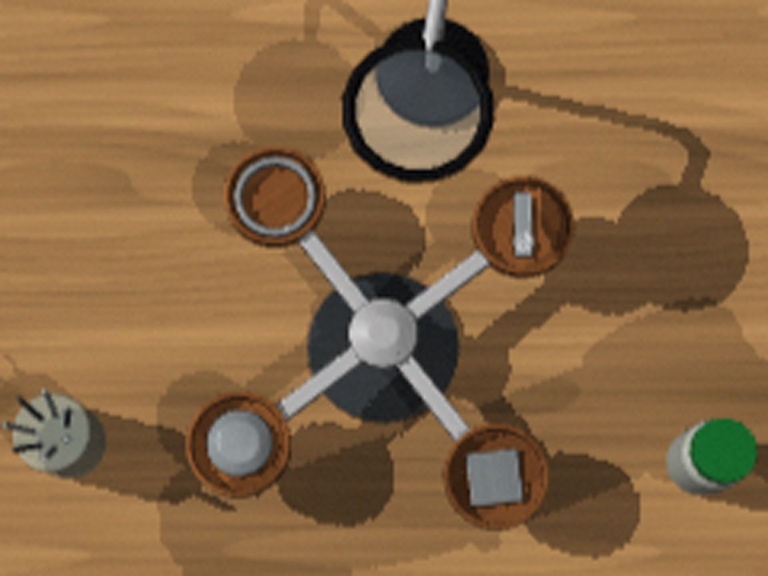

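View pics/scz.png

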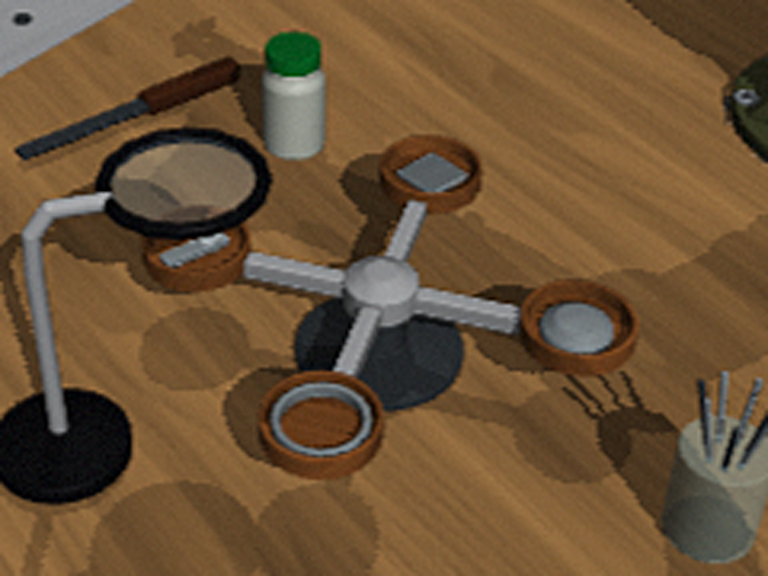

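Run:
```python
from h import *
from scipy.spatial.transform import Rotation as R
p=read_camera("top");q=read_camera("scene")
s=monitor.state();M=R.from_quat(s["ee_rot"]).as_matrix();print(M.round(3),s["tool_pos"])
print("foot",at(q,(199.7,279),.005),"hub sc",at(q,(180+381/3.2,140+280/3.2),.074), "hub rim?",at(q,(180+381/3.2,140+268/3.2),.078))
for c,k,uv in((q,"jar",(403,309)),(q,"bottle",(272,186))):print(k,at(c,uv,0))
```

```text
[[-0.     0.899  0.438]
 [ 0.     0.438 -0.899]
 [-1.     0.    -0.   ]] [ 0.27392897 -0.56175517  0.30385035]
foot [ 0.76538705 -0.05037939  0.005     ] hub sc [ 0.53440026 -0.00190544  0.074     ] hub rim? [ 0.52957293 -0.00859145  0.078     ]
jar [0.45864214 0.25614243 0.        ]
bottle [ 0.43865997 -0.2545496   0.        ]
```

Request:
{"method": "drive_tool", "body": {
  "targets": [29, 60, 0, 0, 0, 0, 1, 57, 121, 0, 0, 0, 0, 1, 86, 181, 0, 0, 0, 3, 1, 115, 242, 0, 0, 0, 6, 1, 143, 302, 0, 0, 0, 9, 1, 172, 363, 0, 0, 0, 11, 1, 200, 423, 0, 0, 0, 11, 1, 229, 484, 0, 0, 0, 11, 1],
  "squeeze": 20
}}

```text
t: 2.4
tool_pos: [0.4884, -0.1081, 0.3042]
ee_rot: [0.316, 0.632, -0.316, 0.633]
wrist_force: [0.7, -0.8, 0.2]
grip_width: 0.0001
```

Request:
{"method": "drive_tool", "body": {
  "targets": [15, 30, -30, 0, 0, 0, 1, 15, 30, -70, 0, 0, 0, 1, 15, 30, -104, 0, 0, 0, 1, 15, 30, -104, 0, 0, 0, 1]
}}

```text
t: 2.9
tool_pos: [0.5023, -0.0779, 0.1985]
ee_rot: [0.315, 0.634, -0.316, 0.632]
wrist_force: [0.9, 0.3, 0.3]
grip_width: 0.0
```

Run:
```python
from h import *
s=monitor.state();print(s["tool_pos"])
a=read_camera("top")["pixels"];b=read_camera("scene")["pixels"];c=read_camera("wrist")
print(c["mount"],c["intrinsics"])
f=lambda i:cv2.resize(i[130:310,160:400],(400,300))
cv2.imwrite("pics/m1.png",np.vstack([np.hstack([f(a),f(b)]),np.hstack([cv2.resize(c["pixels"],(400,300)),cv2.resize(b,(400,300))])]))
```

```text
[ 0.50227548 -0.07786783  0.19849618]
[[-3.25889358e-04 -2.72864142e-01  9.62052521e-01 -7.07289476e-02]
 [-1.14710359e-04 -9.62052556e-01 -2.72864190e-01  6.94119266e-02]
 [ 9.99999940e-01 -1.99280926e-04  2.82222346e-04 -4.25916119e-04]
 [ 0.00000000e+00  0.00000000e+00  0.00000000e+00  1.00000000e+00]] [[291.85995492   0.         279.98975017]
 [  0.         291.85995492 214.02788564]
 [  0.           0.           1.        ]]
```

View pics/m1.png

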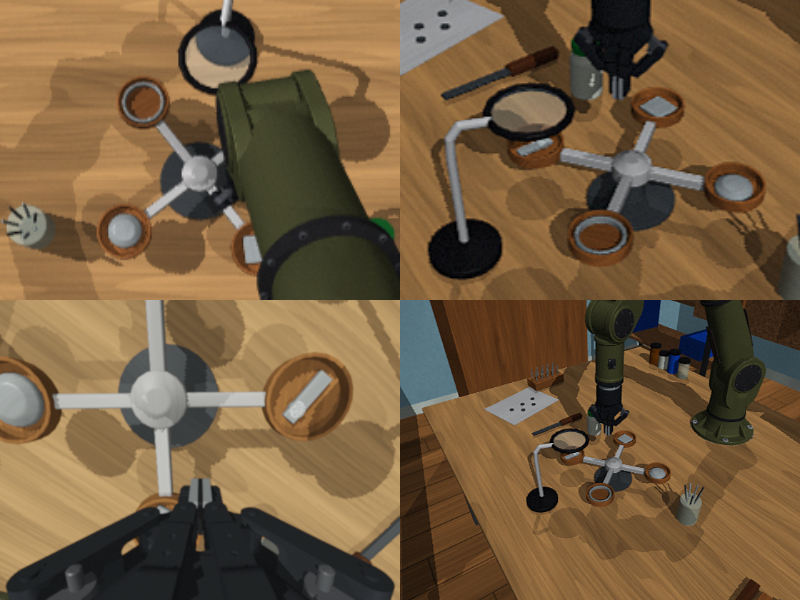

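```bash
cat >> h.py <<'E'
from scipy.spatial.transform import Rotation as Ro
def wat(c,s,uv,z):
    T=np.eye(4);T[:3,:3]=Ro.from_quat(s["ee_rot"]).as_matrix();T[:3,3]=s["tool_pos"]
    T=T@np.array(c["mount"]);d=T[:3,:3]@np.linalg.solve(np.array(c["intrinsics"]),[uv[0],uv[1],1]);o=T[:3,3]
    return o+d*(z-o[2])/d[2]
E
python3 - <<'E'
from h import *
s=monitor.state();c=read_camera("wrist");cv2.imwrite("pics/w1.png",c["pixels"])
for n,u,z in(("hub",(158,398),.078),("left arm end",(60,400),.066),("right arm end",(262,398),.066),("arm down",(164,490),.066),("arm up",(155,310),.066)):
    print(n,wat(c,s,(u[0]*1.4,(u[1]-300)*1.4),z).round(4))
E
```

```text
hub [ 0.5341 -0.0081  0.078 ]
left arm end [0.4746 0.0676 0.066 ]
right arm end [ 0.5924 -0.086   0.066 ]
arm down [ 0.4563 -0.0653  0.066 ]
arm up [0.592  0.0365 0.066 ]
```

Request:
{"method": "drive_tool", "body": {
  "targets": [0, 0, -25, 0, 0, 0, 1, 0, 0, -50, 0, 0, 0, 1, 0, 0, -70, 0, 0, 0, 1, 0, 0, -77, 0, 0, 0, 1, 0, 0, -77, 0, 0, 0, 1]
}}

```text
t: 3.72
tool_pos: [0.5047, -0.0783, 0.1254]
ee_rot: [0.316, 0.631, -0.315, 0.634]
wrist_force: [0.3, 1.1, -0.2]
grip_width: -0.0003
```

Run:
```python
from h import *
s=monitor.state();t=s["tool_pos"];print(t,s["wrist_force"])
C=np.array([.531,-.008])
u=lambda d:np.array([np.cos(np.radians(d)),np.sin(np.radians(d))])
for ph in [224,217.5,212,206,200,194,188,182,176,172,168.7]:
    print(ph,((C+.068*u(ph)+.0215*u(ph+90)-t[:2])*1000).round(1))
c=read_camera("wrist");cv2.imwrite("pics/w2.png",c["pixels"])
```

```text
[ 0.50472367 -0.07830841  0.12543597] [ 0.30730738  1.11305008 -0.19742701]
224 [-7.7  7.6]
217.5 [-14.6  11.9]
212 [-20.  16.]
206 [-25.4  21.2]
200 [-30.3  26.8]
194 [-34.5  33. ]
188 [-38.1  39.6]
182 [-40.9  46.4]
176 [-43.1  53.6]
172 [-44.1  58.5]
168.7 [-44.6  62.5]
```

View pics/w2.png

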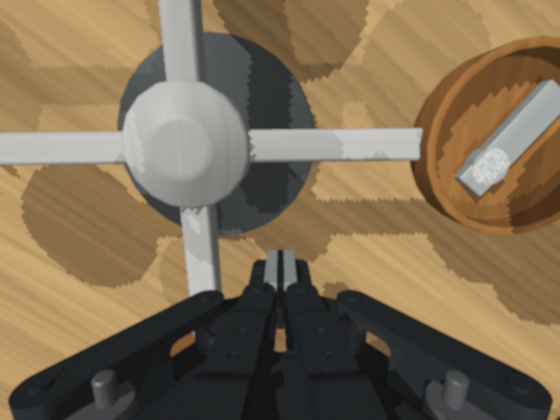

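Request:
{"method": "drive_tool", "body": {
  "targets": [-2, 2, -3, 0, 0, 0, 1, -4, 4, -6, 0, 0, 0, 1, -7, 6, -6, 0, 0, 0, 1, -9, 8, -6, 0, 0, 0, 1, -11, 9, -6, 0, 0, 0, 1, -13, 11, -6, 0, 0, 0, 1, -14, 12, -6, 0, 0, 0, 1, -16, 13, -6, 0, 0, -1, 1]
}}

```text
t: 4.78
tool_pos: [0.4894, -0.0654, 0.1198]
ee_rot: [0.322, 0.628, -0.321, 0.632]
wrist_force: [1.7, 0.2, 0.0]
grip_width: 0.0002
```

Run:
```python
from h import *
s=monitor.state();print(s["tool_pos"],s["wrist_force"])
c=read_camera("wrist");cv2.imwrite("pics/w3.png",c["pixels"])
```

```text
[ 0.48935759 -0.0653596   0.1198248 ] [1.74334952 0.15119929 0.04489834]
```

View pics/w3.png

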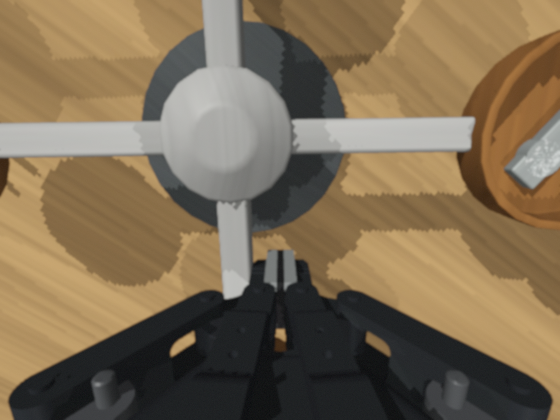

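Request:
{"method": "drive_tool", "body": {
  "targets": [-1, 1, 0, 0, 0, -1, 1, -3, 2, 0, 0, 0, -2, 1, -4, 3, 0, 0, 0, -3, 1, -5, 4, 0, 0, 0, -5, 1, -6, 5, 0, 0, 0, -6, 1, -8, 6, 0, 0, 0, -8, 1, -9, 7, 0, 0, 0, -9, 1, -10, 8, 0, 0, 0, -10, 1]
}}

```text
t: 5.82
tool_pos: [0.479, -0.057, 0.1198]
ee_rot: [0.376, 0.597, -0.375, 0.601]
wrist_force: [2.2, -0.3, -0.2]
grip_width: -0.0003
```

```bash
cat > look.py <<'E'
from h import *
import sys
s=monitor.state();print(s["t"],s["tool_pos"],s["wrist_force"])
b=read_camera("scene")["pixels"];a=read_camera("top")["pixels"];c=read_camera("wrist")["pixels"]
f=lambda i:cv2.resize(i[130:310,160:400],(400,300),interpolation=cv2.INTER_CUBIC)
cv2.imwrite(f"pics/{sys.argv[1]}.png",np.vstack([np.hstack([f(a),f(b)]),np.hstack([cv2.resize(c,(400,300)),cv2.resize(b,(400,300))])]))
E
python3 look.py m3
```

```text
5.825 [ 0.47899668 -0.0569907   0.11983286] [ 2.23857494 -0.33942536 -0.15456151]
```

View pics/m3.png

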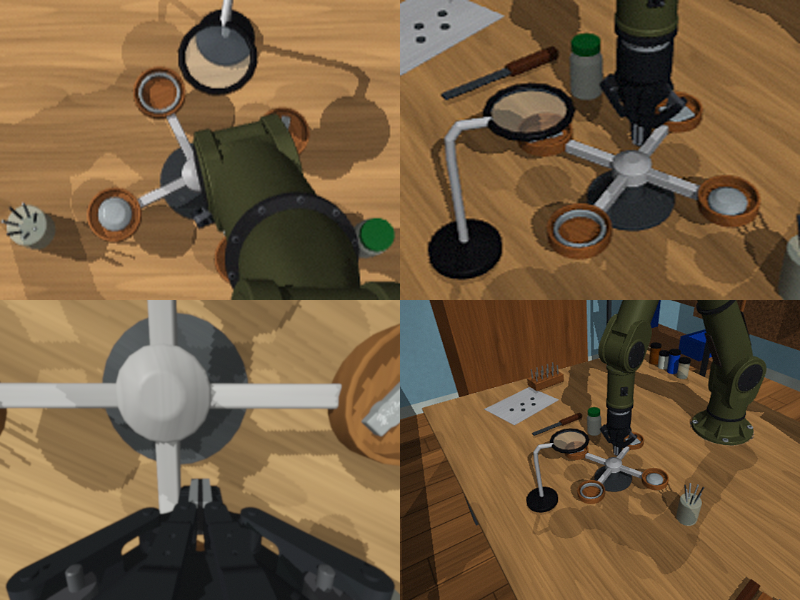

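Request:
{"method": "drive_tool", "body": {
  "targets": [-1, 1, 0, 0, 0, -1, 1, -3, 3, 0, 0, 0, -3, 1, -5, 6, 0, 0, 0, -6, 1, -7, 9, 0, 0, 0, -9, 1, -9, 12, 0, 0, 0, -12, 1, -11, 15, 0, 0, 0, -15, 1, -12, 17, 0, 0, 0, -17, 1, -13, 18, 0, 0, 0, -18, 1]
}}

```text
t: 6.98
tool_pos: [0.4654, -0.0388, 0.1197]
ee_rot: [0.465, 0.531, -0.465, 0.535]
wrist_force: [1.6, -0.9, -0.6]
grip_width: 0.0
```

```bash
python3 look.py m4
```

```text
6.975 [ 0.4654295  -0.03879489  0.11971423] [ 1.59247419 -0.90764989 -0.5996876 ]
```

View pics/m4.png

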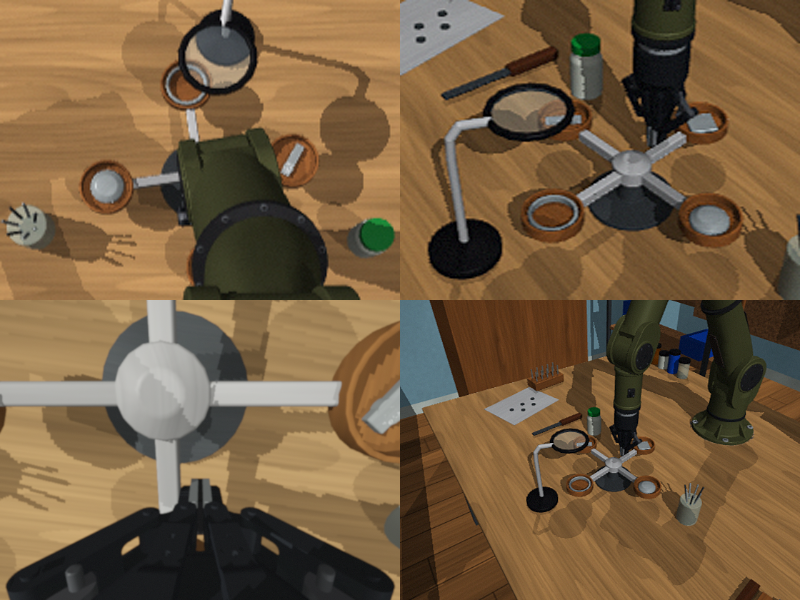

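Request:
{"method": "drive_tool", "body": {
  "targets": [-1, 1, 0, 0, 0, -1, 1, -1, 3, 0, 0, 0, -2, 1, -2, 5, 0, 0, 0, -4, 1, -2, 7, 0, 0, 0, -6, 1, -3, 9, 0, 0, 0, -8, 1, -3, 11, 0, 0, 0, -10, 1, -4, 13, 0, 0, 0, -11, 1, -4, 14, 0, 0, 0, -12, 1]
}}

```text
t: 8.12
tool_pos: [0.4613, -0.0245, 0.1197]
ee_rot: [-0.518, -0.48, 0.518, -0.483]
wrist_force: [-0.9, -1.1, 0.6]
grip_width: 0.0001
```

```bash
python3 look.py m5
python3 - <<'E'
from h import *
i=cv2.imread("pics/m5.png")
for n in("top","scene"):
    p=read_camera(n)["pixels"]
    cv2.imwrite(f"pics/{n}5.png",cv2.resize(p[130:310,160:400],None,fx=3.2,fy=3.2,interpolation=cv2.INTER_CUBIC))
E
```

```text
8.125 [ 0.46126571 -0.02452276  0.11966525] [-0.93250054 -1.11313544  0.64592166]
```

View pics/top5.png

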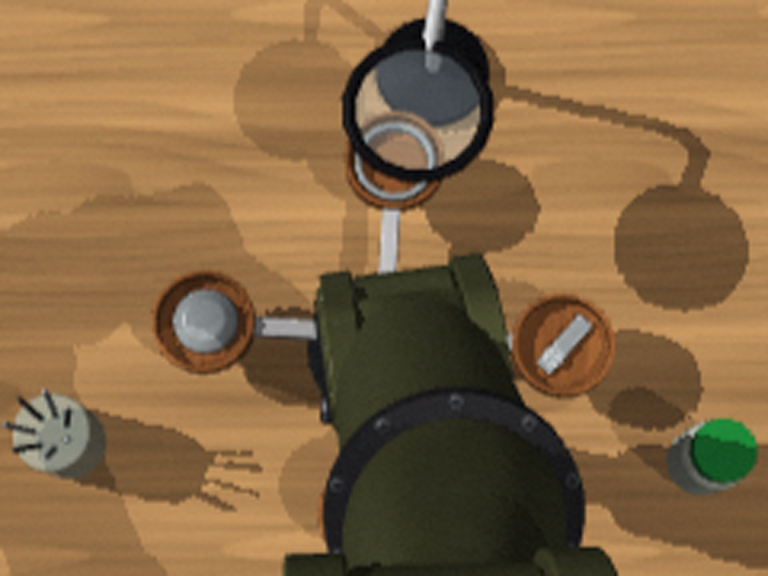

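View pics/scene5.png

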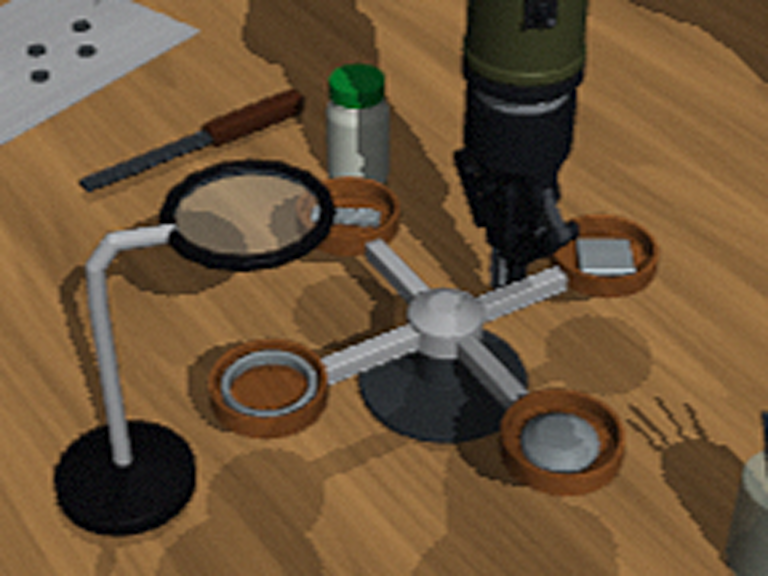

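View pics/m5.png

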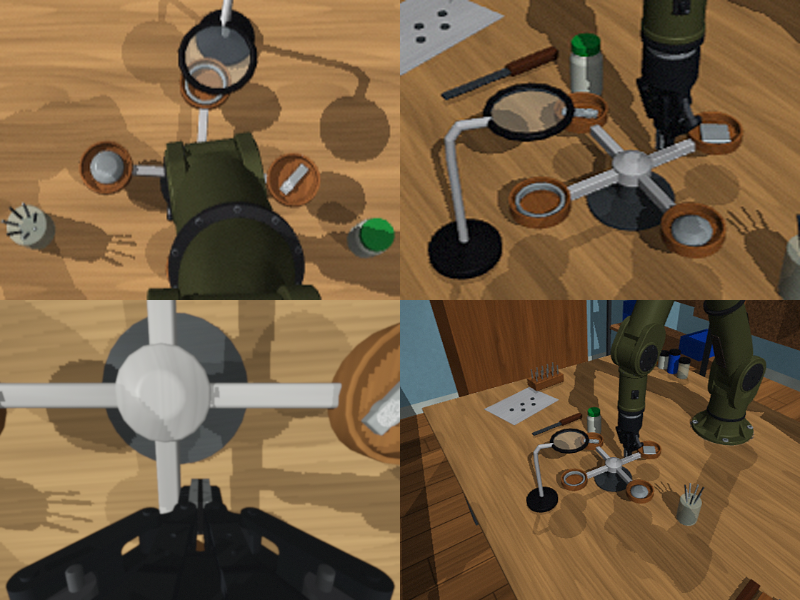

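Run:
```python
from h import *
p=read_camera("top");q=read_camera("scene")
z=lambda u:(160+u[0]/3.2,130+u[1]/3.2)
ang=lambda v:np.degrees(np.arctan2(v[1],v[0])).round(2)
def rep(c,hub,L,**d):
    H=at(c,z(hub),.078)
    P={k:at(c,z(v),.072) for k,v in d.items()}
    l=at(c,z(L),.2)
    print("hub",H.round(4),"lens",l.round(4),ang(l-H),np.linalg.norm((l-H)[:2]).round(4))
    for k,v in P.items():print(k,v.round(4),ang(v-H),np.linalg.norm((v-H)[:2]).round(4))
    return P
P=rep(p,(383,331),(418,101),dome=(205,322),bar=(563,346))
print("bar-dome angle",ang(P["bar"]-P["dome"])+90)
print("bangle top",at(p,z((396,160)),.070))
P=rep(q,(447,303),(248,214),bangle=(269,384),dome=(563,438),bar=(345,213),sq=(605,252))
print(ang(P["bangle"]-P["sq"]),ang(P["bar"]-P["dome"])+90,"ctr",(P["bangle"]+P["sq"])/2,(P["bar"]+P["dome"])/2)
f=at(q,z((125,476)),.006);print("foot",f)
from h import Ro
s=monitor.state();print("tool yaw",Ro.from_quat(s["ee_rot"]).as_matrix().round(3)[:,1])
```

```text
hub [ 0.5286 -0.0115  0.078 ] lens [ 0.6728 -0.0369  0.2   ] -9.96 0.1464
dome [0.5374 0.1262 0.072 ] 86.32 0.138
bar [ 0.5172 -0.1505  0.072 ] -94.68 0.1394
bar-dome angle -4.189999999999998
bangle top [ 0.66800017 -0.02268374  0.07      ]
hub [ 0.5304 -0.0052  0.078 ] lens [ 0.6689 -0.0303  0.2   ] -10.27 0.1408
bangle [ 0.6724 -0.0115  0.072 ] -2.55 0.1421
dome [0.5441 0.1372 0.072 ] 84.47 0.1431
bar [ 0.527 -0.14   0.072] -91.42 0.1348
sq [0.3957 0.0091 0.072 ] 173.96 0.1354
-4.25 -3.530000000000001 ctr [ 0.53400662 -0.00121964  0.072     ] [ 0.53558263 -0.0013626   0.072     ]
foot [ 0.76652667 -0.05093305  0.006     ]
tool yaw [ 0.997 -0.072  0.003]
```

```bash
cat > fit.py <<'E'
from h import *
from scipy.optimize import least_squares
p=read_camera("top");q=read_camera("scene")
z=lambda u:(160+u[0]/3.2,130+u[1]/3.2)
z0=lambda u:(180+u[0]/3.2,140+u[1]/3.2)
# (cam, kind, arm offset deg rel. bangle arm, px, state)
O=[]
for k,(a,u) in dict(b=(0,(275,197)),bar=(-90,(522,226)),sq=(180,(496,477)),d=(90,(239,445))).items(): O.append((0,'dish',a,z(u),0))
for k,(a,u) in dict(b=(0,(322,420)),bar=(-90,(196,253)),sq=(180,(430,170)),d=(90,(578,323))).items(): O.append((1,'dish',a,z0(u),0))
for a,u in((90,(205,322)),(-90,(563,346))): O.append((0,'dish',a,z(u),1))
for a,u in((0,(269,384)),(90,(563,438)),(180,(605,252))): O.append((1,'dish',a,z(u),1))
O+=[(0,'lens',0,z((418,101)),0),(1,'lens',0,z((248,214)),0),(0,'foot',0,z((433,73)),0),(1,'foot',0,z((125,476)),0)]
cams=[p,q]
def res(x,full=False):
    C=x[:2];th=x[2:4];L=x[4];r=[]
    for ci,k,a,uv,st in O:
        if k=='dish': t=np.radians(th[st]+a);P=[C[0]+.14*np.cos(t),C[1]+.14*np.sin(t),.073]
        else:
            R_=.14 if k=='lens' else .24;t=np.radians(L);P=[C[0]+R_*np.cos(t),C[1]+R_*np.sin(t),.2 if k=='lens' else .006]
        e=x[5+6*ci:11+6*ci];c=cams[ci]
        R=Ro.from_rotvec(e[:3]).as_matrix()@cv2.Rodrigues(np.array(c["rvec"],float))[0]
        R0=cv2.Rodrigues(np.array(c["rvec"],float))[0];pos=-R0.T@np.ravel(c["tvec"])+e[3:]
        v=np.array(c["intrinsics"])@(R@(np.array(P)-pos));d=v[:2]/v[2]-uv
        r+=list(d/(1.0 if k!='foot' or ci else 2.0))
    if full:return np.array(r).reshape(-1,2)
    return np.r_[r,x[5:8]/.004,x[8:11]/.004,x[11:14]/.004,x[14:17]/.004]
s=least_squares(res,np.r_[.53,-.008,37,-4,-11,np.zeros(12)],x_scale=np.r_[.01,.01,1,1,1,np.full(12,.002)])
cov=np.linalg.inv(s.jac.T@s.jac)
print(s.x[:5].round(4),np.sqrt(np.diag(cov))[:5].round(4));print(s.x[5:].round(4));print(res(s.x,True).round(1).tolist())
E
python3 fit.py
```

```text
[ 5.29900e-01 -8.90000e-03  3.79839e+01 -4.15670e+00 -1.14070e+01] [0.0042 0.0043 0.4046 0.509  0.5729]
[-0.0014  0.0014 -0.0007 -0.0002  0.0006 -0.0007 -0.004   0.0005  0.0008
  0.0002 -0.0006  0.0027]
[[-0.8, -0.6], [0.1, -0.8], [0.4, -0.6], [-0.3, -0.1], [0.2, 0.1], [0.1, -2.6], [-0.1, 0.0], [0.5, -0.1], [-0.9, -0.5], [0.2, -0.6], [-0.2, -0.0], [-0.1, -0.1], [-0.1, 0.0], [0.8, 2.9], [-0.3, 1.1], [0.6, 0.1], [-0.1, 1.0]]
```

Request:
{"method": "drive_tool", "body": {
  "targets": [0, 1, 0, 0, 0, -1, 1, 0, 2, 0, 0, 0, -2, 1, -1, 4, 0, 0, 0, -3, 1, -1, 5, 0, 0, 0, -4, 1, -1, 6, 0, 0, 0, -5, 1, -1, 7, 0, 0, 0, -6, 1, -1.4, 8.2, 0, 0, 0, -7, 1, -1.4, 8.7, 0, 0, 0, -7.2, 1]
}}

```text
t: 9.57
tool_pos: [0.4599, -0.0159, 0.1196]
ee_rot: [-0.547, -0.447, 0.547, -0.45]
wrist_force: [0.7, -1.1, 0.6]
grip_width: -0.0002
```

Request:
{"method": "drive_tool", "body": {
  "targets": [1, -5, 0, 0, 0, 0, 1, 3, -12, 0, 0, 0, 0, 1, 5, -18, 0, 0, 0, 0, 1, 5, -20, 0, 0, 0, 0, 1, 5, -20, 20, 0, 0, 0, 1, 5, -20, 60, 0, 0, 0, 1, 5, -20, 110, 0, 0, 0, 1, 5, -20, 110, 0, 0, 0, 1]
}}

```text
t: 10.58
tool_pos: [0.4665, -0.036, 0.233]
ee_rot: [0.549, 0.445, -0.546, 0.451]
wrist_force: [0.3, 0.3, -0.1]
grip_width: 0.0002
```

Run:
```python
from h import *
s=monitor.state();print(s["tool_pos"],s["wrist_force"])
for n in("top","scene"):
    p=read_camera(n)["pixels"]
    cv2.imwrite(f"pics/{n}6.png",cv2.resize(p[130:310,160:400],None,fx=3.2,fy=3.2,interpolation=cv2.INTER_CUBIC))
    b=(p[130:230,230:330] if n=="top" else p[180:280,180:280]);cv2.imwrite(f"pics/{n}6c.png",cv2.resize(b,(600,600),interpolation=cv2.INTER_CUBIC))
```

```text
[ 0.46645091 -0.03601383  0.23297355] [ 0.29850727  0.26272184 -0.14978561]
```

View pics/top6.png

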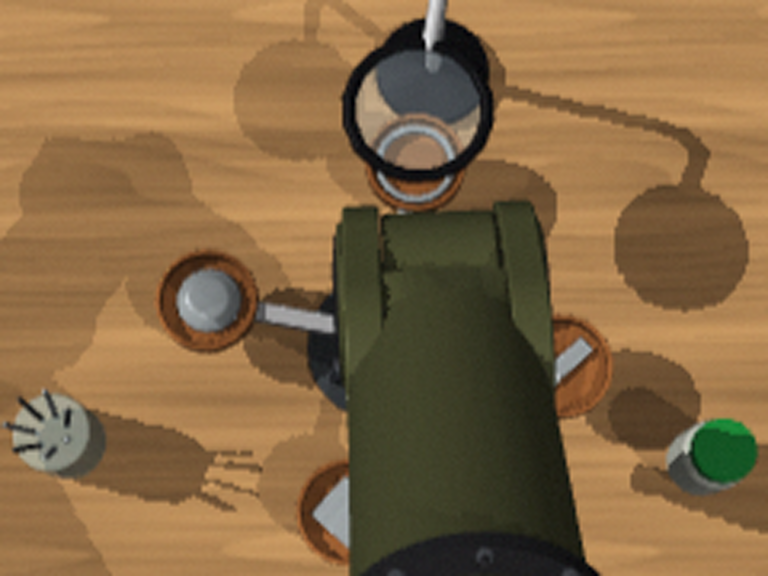

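View pics/scene6.png

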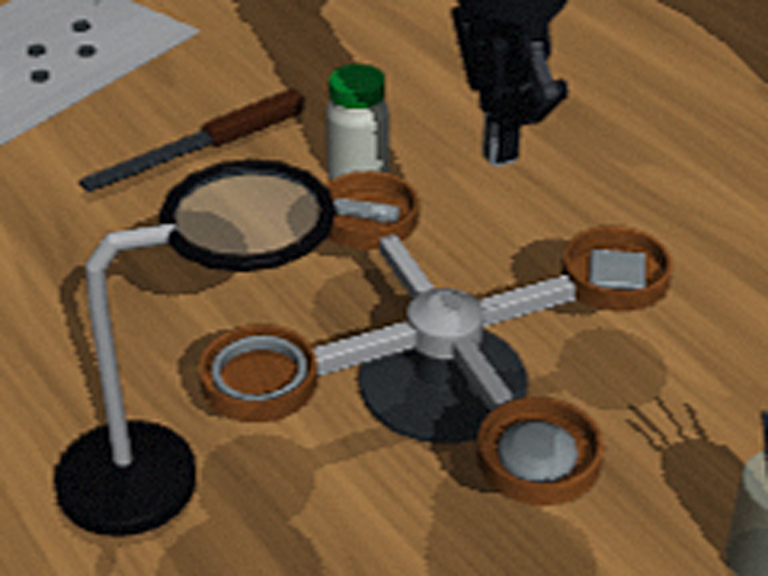

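View pics/top6c.png

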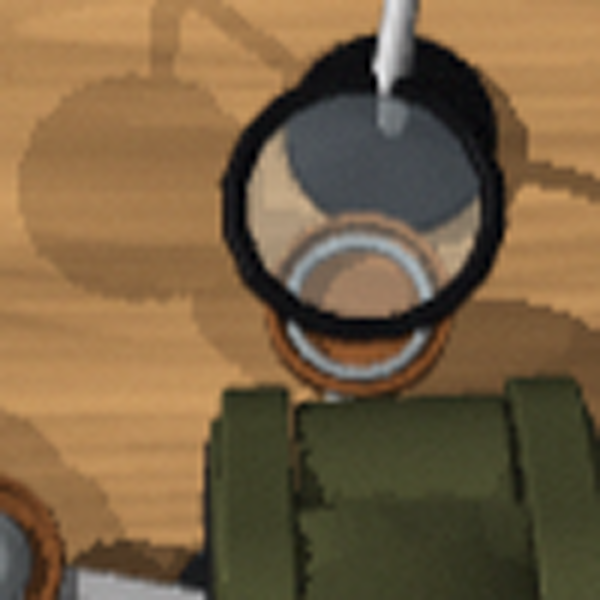

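Request:
{"method": "drive_tool", "body": {
  "targets": [0, -15, 30, 0, 0, 0, 1, 0, -50, 60, 0, 0, 0, 1, -10, -100, 80, 0, 0, 0, 1, -20, -150, 80, 0, 0, 0, 1, -30, -200, 80, 0, 0, 0, 1, -40, -250, 80, 0, 0, 0, 1, -60, -300, 80, 0, 0, 0, 1, -80, -330, 80, 0, 0, 0, 1]
}}

```text
t: 11.68
tool_pos: [0.3832, -0.3682, 0.308]
ee_rot: [-0.547, -0.447, 0.548, -0.448]
wrist_force: [0.8, -1.0, -0.5]
grip_width: -0.0001
```

Run:
```python
from h import *
s=monitor.state();print(s["tool_pos"],s["wrist_force"])
p=read_camera("top")["pixels"];q=read_camera("scene")["pixels"]
cv2.imwrite("pics/top7.png",cv2.resize(p[130:310,160:400],None,fx=3.2,fy=3.2,interpolation=cv2.INTER_CUBIC))
cv2.imwrite("pics/scene7.png",cv2.resize(q[130:310,160:400],None,fx=3.2,fy=3.2,interpolation=cv2.INTER_CUBIC))
```

```text
[ 0.3831844  -0.36820064  0.30795095] [ 0.8130368  -0.96989034 -0.45226881]
```

View pics/top7.png

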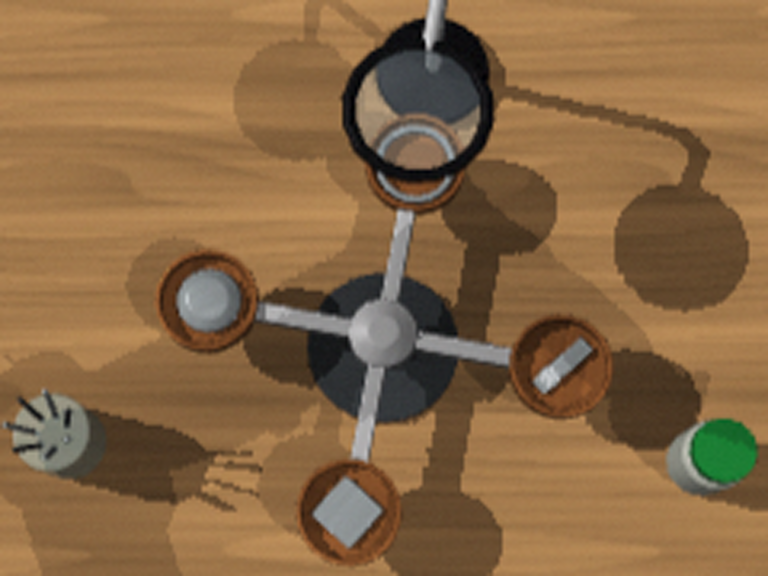

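View pics/scene7.png

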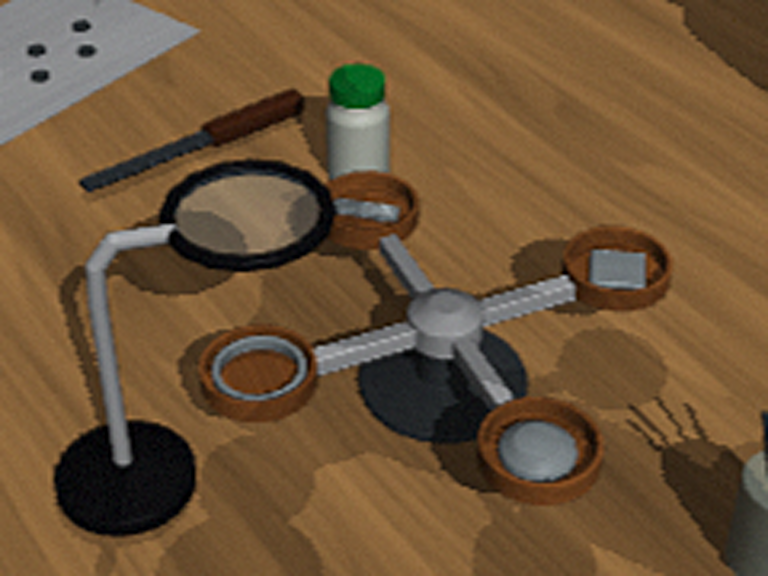

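```bash
sed -i 's/^cams=/for a,u in((0,(416,163)),(90,(208,301)),(-90,(561,366)),(180,(350,512))): O.append((0,"dish",a,z(u),2))\nfor a,u in((0,(258,367)),(90,(540,445)),(180,(617,263)),(-90,(371,205))): O.append((1,"dish",a,z(u),2))\ncams=/; s/th=x\[2:4\];L=x\[4\]/th=x[[2,3,17]];L=x[4]/; s/np.zeros(12)\],x/np.zeros(12),-11],x/; s/np.full(12,.002)\]/np.full(12,.002),1]/' fit.py
cat >> fit.py <<'E'
print("th2",s.x[17],np.sqrt(np.diag(cov))[17])
C=s.x[:2]
def back(ci,uv,zz):
    e=s.x[5+6*ci:11+6*ci];c=cams[ci];R0=cv2.Rodrigues(np.array(c["rvec"],float))[0]
    R=Ro.from_rotvec(e[:3]).as_matrix()@R0;pos=-R0.T@np.ravel(c["tvec"])+e[3:]
    d=R.T@np.linalg.solve(np.array(c["intrinsics"]),[*uv,1]);return (pos+d*(zz-pos[2])/d[2])[:2]
L=C+.14*np.array([np.cos(np.radians(s.x[4])),np.sin(np.radians(s.x[4]))])
print("lens fit",L,"top",back(0,z((418,101)),.2),"scene",back(1,z((248,214)),.2))
for n,ci,u in(("top",0,(415,162)),("scene",1,(259,367))):
    b=back(ci,z(u),.068);print("bangle",n,b,np.degrees(np.arctan2(*(b-C)[::-1])),np.linalg.norm(b-C),"err mm",(b-L)*1000)
E
python3 fit.py
```

```text
[ 5.30100e-01 -9.30000e-03  3.79787e+01 -4.17030e+00 -1.12890e+01] [0.0041 0.0042 0.4045 0.507  0.5539]
[-1.70000e-03  1.40000e-03 -1.20000e-03 -2.00000e-04  6.00000e-04
  1.00000e-04 -3.80000e-03  1.00000e-03  1.00000e-03  2.00000e-04
 -6.00000e-04  2.70000e-03 -1.11043e+01]
[[-0.6, -0.5], [0.2, -0.7], [0.6, -0.5], [-0.1, 0.0], [0.2, -0.1], [0.1, -2.7], [-0.0, -0.1], [0.5, -0.3], [-0.7, -0.4], [0.3, -0.5], [-0.2, -0.2], [-0.1, -0.3], [-0.0, -0.1], [0.8, 3.0], [-0.2, 1.0], [0.5, 0.1], [0.0, 0.9], [-0.0, -0.4], [-0.6, -0.5], [0.3, -0.0], [-0.5, 0.1], [0.1, 0.3], [0.0, 0.3], [0.3, 0.4], [-0.9, 0.2]]
th2 -11.104291278426066 0.4051980071832507
lens fit [ 0.66737898 -0.03674305] top [ 0.67451678 -0.03492506] scene [ 0.66531619 -0.03946246]
bangle top [ 0.66880275 -0.03567603] -10.751293984198018 0.1411935629738738 err mm [1.42376876 1.06701569]
bangle scene [ 0.66415289 -0.04162029] -13.53926145187661 0.13789741971058192 err mm [-3.22609594 -4.87724625]
```

Run:
```python
from h import *
s=monitor.state();print(s["t"],abs(s["qd"]).max(),s["wrist_force"])
workorder.sign_off()
```

```text
11.875 0.032052214725575144 [0.19010052 0.20653085 0.4893878 ]
the job is handed in; nothing more can be done
```

The bangle is now under the lens, and I've handed the job in at 11.9 s of the 51 s allowed. I turned the carousel about 49° clockwise by pushing the square blank's arm with the closed fingertips. Then I backed off, lifted, and moved the hand well clear.

- **Alignment:** A fit using both cameras puts the bangle's arm at −11.1° and the lens at −11.3°, each good to about ±0.5°. Within each camera on its own, the bangle and lens agree to about 2 mm along the turning direction.
- **Forces and bystanders:** Wrist readings stayed at a few N or less. In the last pictures the pieces are in their dishes, and the magnifier, jar, bottle and file look unmoved.
- **Checks that disagreed:**
  - The two cameras' absolute positions differ by several mm.
  - The top camera puts the lens about 6 mm too far from the axis.
  - Measured against the fitted lens position, the top view puts the bangle about 2 mm off and the scene view about 6 mm off.

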